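# Index the tub-lidding turntable by one station

## Task

The tub of biscuits that still has no lid must come under the lidding head: lift the turntable's spring plunger clear of its hole, turn the table one station whichever way brings that tub there, and let the pin drop fully home in the next index hole so that the table is locked, then let go. Feel for the hole and never force the table round against the pin, keep all the tubs standing in their nests, and leave the other things on the bench where they are.

Things in the scene. Friction and masses are not known exactly. Their poses are not given: they have to be found in the camera images.
- stand: round grey base plate of the lidding turntable, 410 mm across, 12 mm thick, fixed to the bench. Origin on the turntable's vertical axis at bench level; x points to the lidding head, z up. On it stands the lidding head, fixed and not used now: column 185 mm out along x, arm, bell 130 mm across with its lower edge 135 mm above the bench, hand lever parked upright to 360 mm.
- head (a point): point under the centre of the lidding head's bell, 132 mm above the bench, 100 mm from the axis. The bell is a funnel and takes a tub that stands up to 15 mm off its centre.
- axis (a point): centre of the turntable's top face, on its vertical axis, 52 mm above the bench. The aluminium table is 296 mm across (2 kg), with five white nest rings (inside diameter 87 mm, 8 mm high) at 72 degree spacing, centres 100 mm from the axis. With the pin out of a hole only light friction (about 1 N at the knob, 2 N more while the pin rubs on a plate) holds the table.
- turntable (a joint): turn of the table on its stand, rad, 0 at the start, growing counter-clockwise seen from above. One station is 72 degrees (1.257 rad) nominal.
- plunger (a joint): lift of the spring plunger, m: 0 = pin fully home in a hole, 0.009 = pin end rubbing on the top of the index plates between holes, 0.014 = end of travel. The spring presses the pin down with 7 N when home, about 11 N at 9 mm and 13 N at 14 mm.
- knob_mid (a point): middle of the plunger's black pull knob: upright cylinder 28 mm in diameter, 26 mm high, spinning freely on its pin; half-way up it, 97 mm above the bench when the pin is home. It sits on a bracket at the table's rim, 165 mm from the axis, half-way between two nests, opposite the lidding head at the start. It goes round with the table, which is turned by it.
- bracket (a point): top of the plunger's bracket (36 mm wide), 57 mm above the bench, on the knob's axis; a sleeve 24 mm across stands on it up to 75 mm, with the knob 9 mm above the sleeve when the pin is home. The flat-ended steel pin, 10 mm in diameter, comes out below the bracket and goes 9 mm deep into the fixed index plates.
- start_hole (a point): mouth of the starting index hole, 165 mm from the axis, 36 mm above the bench, in the flat steel index plates of the stand. Holes are 12 mm wide with thin brass rims. The plates carry the pin from here to both sides without a gap until 20 degrees past the next hole. More than 40 N on the pin spoils it or the hole.
- ccw_nominal (a point): nominal place of the next index hole counter-clockwise (seen from above), 72 degrees from the starting one. Its plate is clamped in slots: the true hole lies up to 15 mm (0.09 rad) to either side along the arc and is not measured. A pin resting on the plate drops in by itself when brought over the hole; the table is then locked, with about 1 mm of play.
- cw_nominal (a point): nominal place of the next index hole clockwise; the same holds: the true hole lies up to 15 mm to either side of this point along the arc and is not measured.
- tub_open_mid (a point): middle (half-way up) of the open tub: white plastic, red paper band, 60 mm high, 95 mm across the rim, no lid, brown biscuits to be seen in it, about 0.18 kg, standing loose in the nest one station to the left or to the right of the lidding head.
- tub_next_mid (a point): 30 mm above the foot of a closed tub, the same as the open one but with a black lid 98 mm across, 64 mm high in all, in the nest on the other side of the lidding head.
- tub_done_mid (a point): 30 mm above the foot of a closed tub with a black lid that stands under the lidding head at the start.
- can: bystander: food can 75 mm in diameter, 110 mm high, origin under its centre.
- carton: bystander: cardboard carton 190 x 70 x 60 mm lying flat, origin under its centre, long along its x.
- lids: bystander: stack of five black tub lids, 98 mm across and 30 mm high, origin under its centre.
There are look-alikes about, which are no part of the job. Leave any pink or purple look-alike of the part that bears tub_next_mid alone.

How it is judged:
By the outcome, as a careful person would: the job done as asked, in the order asked, and still so for the second after the job is handed in, with the robot touching nothing.
It also fails if it takes over 48 s, if anything falls off the work surface, if the arm or the gripper's body presses on something with over 40 N, if the wrist force passes 120 N, or if a joint passes its speed limit or range.

## Robot

A 7-joint arm with a two-finger parallel gripper is mounted at the origin on the work surface. World frame = base frame: x ahead of the robot, y to its left, z up, the work surface at z = 0. Lengths are in m, angles in rad, forces in N, time in s.
With the tool pointing down it reaches from about 0.35 to 0.9 m from the base axis. Payload 8.1 kg.
Tool frame: the origin (TCP) lies at the very end of the fingers, on their centre line; the grasp point (between the pads) lies 19 mm behind it (grasp_offset is the distance from the TCP to the grasp point, in m); z points along the fingers, y is the line along which they close (so a half turn about z gives the same grasp; the last joint's range is limited). The gripper opens to 92 mm and grips with 3 to 60 N. Pads are 19 mm wide; open, the fingers measure 130 mm over their backs; the gripper's body (75 mm by 190 mm) begins 47 mm behind the grasp point.
Start: joints at [1.146, 0.434, 0.025, 1.573, -0.012, 1.134, -0.075], TCP at [0.198, -0.593, 0.227] pointing down, gripper open.
Joint ranges: [-2.62, 2.62], [-0.44, 2.09], [-1.27, 1.32], [0.08, 2.57], [-1.32, 4.46], [0.12, 2], [-2.74, 2.74]. Speed limits (rad/s): [2.22, 2.22, 3.01, 3.01, 3.14, 3.14, 3.14].

## Interface

Orientations are given as a rotation vector (axis times angle).
In Python, from cell import observe, get_image, camera_params, sign_off, silhouettes, grasp_offset gives the robot as it stands. The module is installed in compiled form; this text tells all that it offers.
- The arm moves only by the tool jog_arm, never from a script. Its argument "motion" is a list that holds one entry, the list of rows, each a list of 7 numbers: the shift along the tool's x, y, z in m, then the turn, a rotation vector about the tool's x, y, z in rad, then the closure, from -1 (fully open) to 1 (shut), so that 0 is half open. In form: [[[dx, dy, dz, wx, wy, wz, hand], ...]]. A call has 1 to 10 rows; each row is the pose to reach, as a shift and turn from the pose commanded when the call began, along the tool's axes at that moment; what a row does not reach only later rows make up. A row lasts 1/12 s, in which the tool goes at most 41.7 mm and 7.16 degrees, less where a joint would pass 70% of its speed; a pose out of reach is approached as far as the arm can. A call with a gripper value outside its range is refused whole. The fingers move at their own pace and stop on an object; "force" is the grip in N (left out, the last holds). Time passes only in rows, so rows that repeat a pose let the fingers close. It gives the time, the measured TCP pose, the force, the opening and the grip force at its end, in the units of the state.
- observe(): the state, without advancing time (a new reading comes with each control period).
- get_image(name): name is "scene" or "top" or "wrist"; returns the picture (480x640x3 uint8, red, green, blue); there is no depth.
- camera_params(name): a dict with "vertical_fov" (degrees; the focal length in pixels is half the picture's height over the tangent of half this angle, whatever the lens; pixels are square), "cx", "cy" (the principal point, pixels), "dist_coeffs" ([k1, k2, p1, p2, k3] as OpenCV has them; the pictures are not rectified), "T" (4x4, takes a point from camera to world coordinates). Camera axes: x right, y down, z forward; pixel columns grow to the right and rows downward; lengths in m; the calibration is good to about 2 mm. A picture is of the moment at which its call begins: read the wrist's pose just before it. camera_params takes no time and is no camera call; for the wrist camera it gives the pose at the moment of the call.
- sign_off(): hands the job in; it is judged then, once.
Trained networks look in the newest picture that a camera, given by its name, has taken for a name from the list of things; names that differ only in an ending like _2 or _b are one class to them, and where a whole thing is asked for, a point or a joint stands for the part that bears it (a point fixed in the world has none). Each returns a list of dicts, best first, with "p" (0 to 1); they miss things now and then, are a little off and sometimes report something else, mostly with a low value. They report only what shows in the picture. A call takes as long as a camera call. They do not tell look-alikes from the thing itself.
- silhouettes(query, camera): "mask" (480x640 bool, what is visible of it) and "pixel" ([column, row] in pixels, amid what is visible of it).
The state is a dict: "clock": time; "joints": joint angles; "dq": joint speeds; "joint_efforts": joint torques, N m; "position": TCP position; "ee_rot": TCP orientation; "force": force on the tool from outside, world axes, zero at the start; "ft_torque": the same for the moment, N m; "width": opening from 0.0 (shut) to 1.0 (fully open); "gripper_force": force on a finger pad.
Only numpy, scipy, OpenCV 4.12 (cv2) and the standard library are available. Lean on these libraries where they do the work, as an engineer would, in place of code of your own. Each camera call takes 0.05 s, during which the arm holds its last target. There are 200 camera calls.

## Working session

There is one attempt and no reset: what is moved stays moved. The work goes in short steps, Python scripts to look and compute and a tool call to move; the robot and the scene stay as the last step left them, time stands still between calls to the robot, and variables do not carry over. Pictures are saved under pics/ and viewed, at most 10 in all, crops included, and the job is handed in when it is done.

Besides the shell and the picture viewer there is one more tool, called after "Request:" as name(argument=value, ...), one argument or row to a line, values as JSON. jog_arm: Moves the arm, as the interface text tells. Its arguments: {"type":"object","properties":{"motion":{"type":"array"},"force":{"type":"number"}},"required":["motion"]}

```bash
mkdir -p pics; cat > h.py <<'E'
import numpy as np, cv2
from cell import *
from scipy.spatial.transform import Rotation as R
def save(n,f):
    im=get_image(n); cv2.imwrite('pics/'+f,im[:,:,::-1]); return im
def cam(n):
    c=camera_params(n); f=240/np.tan(np.radians(c['vertical_fov']/2))
    return np.array([[f,0,c['cx']],[0,f,c['cy']],[0,0,1]]),np.array(c['dist_coeffs'],float),np.array(c['T'])
def ray(n,px,z):
    K,d,T=cam(n); u=cv2.undistortPoints(np.array([[px]],float),K,d)[0,0]
    v=T[:3,:3]@[u[0],u[1],1]; o=T[:3,3]; return o+v*(z-o[2])/v[2]
def proj(n,P):
    K,d,T=cam(n); Ti=np.linalg.inv(T)
    return cv2.projectPoints(np.array(P,float).reshape(-1,3),cv2.Rodrigues(Ti[:3,:3])[0],Ti[:3,3],K,d)[0].reshape(-1,2)
E
python3 - <<'E'
from h import *
save('top','top1.png');
for q,z in [('knob_mid',.11),('tub_open_mid',.112),('tub_next_mid',.116),('stand',.012),('can',.1),('carton',.06),('lids',.03),('turntable',.052)]:
    for r in silhouettes(q,'top')[:4]: print(q,round(r['p'],2),r['pixel'],ray('top',r['pixel'],z).round(3), r['mask'].sum())
save('scene','scene1.png')
s=observe(); print(s)
E
```

```text
knob_mid 0.36 [302.0, 246.2] [0.581 0.05  0.11 ] 6644
tub_open_mid 0.73 [257.9, 219.5] [0.651 0.157 0.112] 1164
tub_next_mid 0.8 [430.8, 235.7] [ 0.596 -0.264  0.116] 1144
tub_next_mid 0.75 [330.2, 205.7] [ 0.678 -0.022  0.116] 1149
tub_next_mid 0.55 [416.5, 169.9] [ 0.763 -0.24   0.116] 1114
tub_next_mid 0.46 [164.0, 298.9] [0.462 0.388 0.116] 1059
stand 0.82 [293.4, 227.7] [0.646 0.077 0.012] 13594
can 0.76 [166.5, 298.7] [0.463 0.387 0.1  ] 1024
carton 0.67 [303.9, 249.7] [0.579 0.048 0.06 ] 6701
lids 0.72 [180.4, 237.4] [0.627 0.377 0.03 ] 1095
turntable 0.62 [302.1, 248.2] [0.585 0.053 0.052] 6764
{'clock': 0.5, 'joints': array([ 1.1464072 ,  0.43451346,  0.02500261,  1.57323019, -0.01159457,
        1.13399557, -0.07511517]), 'dq': array([-0.00081955,  0.00058508,  0.00236131, -0.00091393, -0.00157257,
       -0.0002786 ,  0.00216931]), 'joint_efforts': array([-7.00183755e-04, -6.67139912e+01,  9.83232111e-01, -3.14572513e+01,
       -6.06520800e-02,  3.38925433e-02,  1.08122970e-04]), 'position': array([ 0.19763468, -0.5929274 ,  0.22672181]), 'ee_rot': array([ 3.10103929e+00,  5.03130940e-01, -2.87827419e-05]), 'force': array([-0.38368261, -0.41504081, -0.53653337]), 'ft_torque': array([0.06476808, 0.00491694, 0.01548977]), 'gripper_force': 0.0, 'width': 0.9990284705852335}
```

View pics/top1.png

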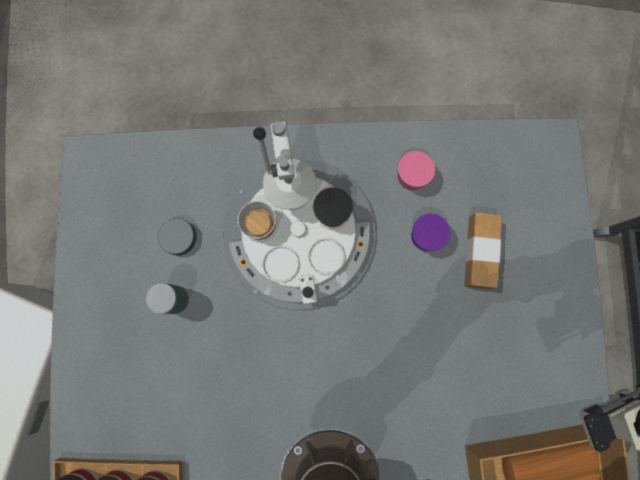

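View pics/scene1.png

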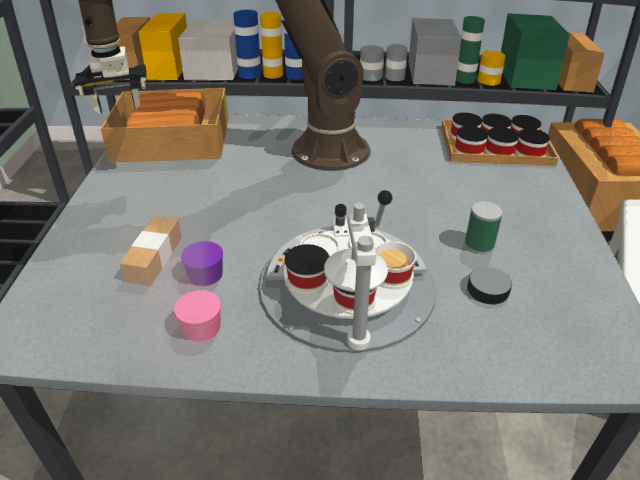

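```bash
python3 - <<'E'
from h import *
from scipy.optimize import least_squares
im=get_image('top')
m=[r for r in silhouettes('stand','top')][0]['mask'].astype(np.uint8)
h=cv2.convexHull(max(cv2.findContours(m,0,1)[0],key=cv2.contourArea))[:,0]
c=np.array(max(cv2.findContours(m,0,1)[0],key=cv2.contourArea))[:,0]
P=np.array([ray('top',p,.012)[:2] for p in c.astype(float)])
f=least_squares(lambda a:np.hypot(*(P-a).T)-.205,[.62,.06],loss='soft_l1',f_scale=.003); a=f.x
print('axis',a, np.median(abs(f.fun)))
print('hub',ray('top',[298,229],.06),'knob',ray('top',[307.5,292.5],.110))
k=ray('top',[307.5,292.5],.110)[:2]-a; print(np.hypot(*k),np.degrees(np.arctan2(k[1],k[0])))
th=np.arctan2(k[1],k[0])
print('cw nom',a+.165*np.array([np.cos(th-1.2566),np.sin(th-1.2566)]))
for ang in (th-1.2566,th+1.2566): print(proj('top',[*(a+.165*np.array([np.cos(ang),np.sin(ang)])),.036]))
print('brass',ray('top',[243,262],.036),ray('top',[360,243],.036))
x0,y0=215,140
cv2.imwrite('pics/z.png',cv2.resize(im[y0:y0+170,x0:x0+170,::-1],None,fx=3.5,fy=3.5,interpolation=cv2.INTER_CUBIC))
E
```

```text
axis [0.64114226 0.06429311] 0.006855163347312301
hub [0.63343017 0.06190626 0.06      ] knob [0.46844831 0.03960979 0.11      ]
0.1744490313797991 -171.86574957082325
cw nom [0.56845824 0.21242155]
[[241.43915425 257.1385036 ]]
[[360.24028784 236.47341261]]
brass [0.55560691 0.2083801  0.036     ] [ 0.59570974 -0.09688897  0.036     ]
```

View pics/z.png

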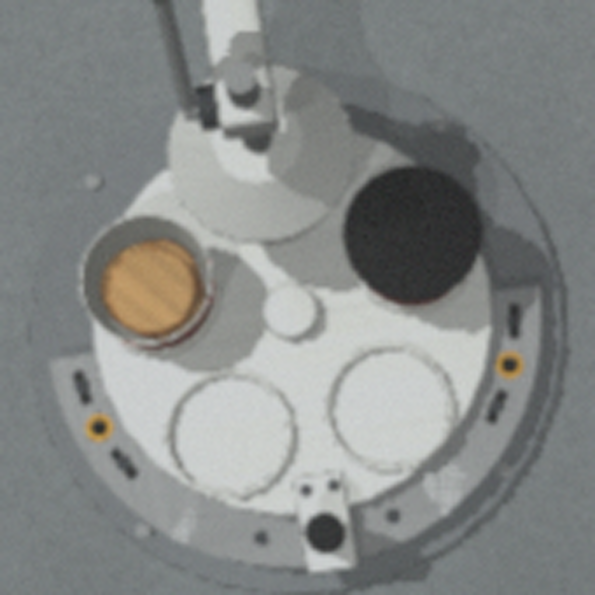

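Request:
jog_arm(
  motion=[
    [[0.456,-0.515,0.02,0,0,-2.087,-1],[0.456,-0.515,0.02,0,0,-2.087,-1],[0.456,-0.515,0.02,0,0,-2.087,-1],[0.456,-0.515,0.02,0,0,-2.087,-1],[0.456,-0.515,0.02,0,0,-2.087,-1],[0.456,-0.515,0.02,0,0,-2.087,-1],[0.456,-0.515,0.02,0,0,-2.087,-1],[0.456,-0.515,0.02,0,0,-2.087,-1],[0.456,-0.515,0.02,0,0,-2.087,-1],[0.456,-0.515,0.02,0,0,-2.087,-1]],
  ],
)

```text
clock: 1.43
position: [0.3614, -0.208, 0.215]
ee_rot: [2.213, 2.228, -0.0]
force: [1.2, -0.5, 0.6]
width: 1.002
gripper_force: 0.0
```

```bash
cat >> h.py <<'E'
def goto(pos,yaw):
    "tool-frame shift and wz to reach pos with tool y at azimuth yaw (deg), tool down"
    s=observe(); M=R.from_rotvec(s['ee_rot']); d=M.inv().apply(np.array(pos)-s['position'])
    y=np.radians(yaw); T=np.array([[-np.sin(y),np.cos(y),0],[np.cos(y),np.sin(y),0],[0,0,-1]]); 
    X=np.cross(T[1],T[2]); T=np.column_stack([X,T[1],T[2]])
    w=(M.inv()*R.from_matrix(T)).as_rotvec(); print('t',round(s['clock'],2),'pos',s['position'].round(4),'F',s['force'].round(1),'w',round(s['width'],3),'->',d.round(4),w.round(4))
E
python3 -c "
from h import *
goto([.468,.040,.2],48); print(observe()['joints'].round(2))"
```

```text
t 1.43 pos [ 0.3614 -0.208   0.215 ] F [ 1.2 -0.5  0.6] w 1.002 -> [0.2473 0.1083 0.0148] [ 3.00e-04  1.20e-03 -8.31e-01]
[ 0.78  0.14 -0.43  2.03  0.07  0.98  0.32]
```

Request:
jog_arm(
  motion=[
    [[0.247,0.108,0.015,0,0,-0.831,-1],[0.247,0.108,0.015,0,0,-0.831,-1],[0.247,0.108,0.015,0,0,-0.831,-1],[0.247,0.108,0.015,0,0,-0.831,-1],[0.247,0.108,0.015,0,0,-0.831,-1],[0.247,0.108,0.015,0,0,-0.831,-1],[0.247,0.108,0.015,0,0,-0.831,-1],[0.247,0.108,0.015,0,0,-0.831,-1],[0.247,0.108,0.015,0,0,-0.831,-1]],
  ],
)

```text
clock: 2.18
position: [0.4688, 0.0384, 0.1995]
ee_rot: [-1.131, -2.93, -0.001]
force: [0.0, -0.4, 0.2]
width: 1.004
gripper_force: 0.0
```

```bash
python3 -c "
from h import *
goto([.468,.040,.2],48); print(observe()['joints'].round(2)); save('wrist','w1.png'); print(proj('wrist',[[.468,.04,.11],[.468,.04,.097]]))
for r in silhouettes('knob_mid','wrist')[:3]: print(r['p'],r['pixel'],r['mask'].sum())"
```

```text
t 2.18 pos [0.4688 0.0384 0.1995] F [ 0.  -0.4  0.2] w 1.004 -> [ 0.0017  0.0006 -0.0005] [ 0.0001 -0.0006 -0.0039]
[ 0.39  0.3  -0.71  1.93  0.23  1.    0.41]
[[319.4796391  243.88573199]
 [319.32871636 238.52501039]]
0.83 [321.5, 243.6] 1450
0.45 [413.3, 256.1] 37671
```

View pics/w1.png

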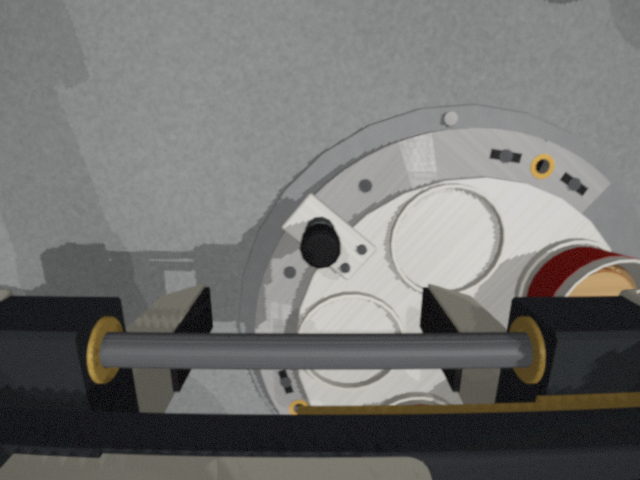

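```bash
python3 -c "
from h import *
k=ray('wrist',[321,246],.110)[:2]; h=ray('wrist',[542.5,166.5],.036)[:2]; c=ray('wrist',[296,408],.036)[:2]
print(k,h,c)
from scipy.optimize import least_squares
f=least_squares(lambda a:[np.hypot(*(p-a))-.165 for p in (k,h)],[.633,.062]); a=f.x; print(a)
an=lambda p:np.degrees(np.arctan2(*(p-a)[::-1]))%360
print(an(k),an(h),an(c),np.hypot(*(c-a)))
"
```

```text
[0.46962164 0.03892816] [0.5586786  0.20384668] [ 0.59199624 -0.10394657]
[0.63364437 0.05685983]
186.23904495285748 117.02234717166608 255.47970638715435 0.16611220783630337
```

Request:
jog_arm(
  motion=[
    [[0,0.001,0.04,0,0,0,-1],[0,0.001,0.08,0,0,0,-1],[0,0.001,0.11,0,0,0,-1],[0,0.001,0.119,0,0,0,-1],[0,0.001,0.119,0,0,0,-1],[0,0.001,0.119,0,0,0,0.2],[0,0.001,0.119,0,0,0,0.2],[0,0.001,0.119,0,0,0,0.2]],
  ],
  force=30,
)

```text
clock: 2.95
position: [0.4708, 0.038, 0.0824]
ee_rot: [1.135, 2.926, 0.002]
force: [0.4, 0.0, -0.4]
width: 0.833
gripper_force: 0.0
```

Request:
jog_arm(
  motion=[
    [[0,0,0,0,0,0,1],[0,0,0,0,0,0,1],[0,0,0,0,0,0,1],[0,0,0,0,0,0,1]],
  ],
  force=30,
)

```text
clock: 3.28
position: [0.4696, 0.038, 0.0809]
ee_rot: [1.134, 2.929, 0.0]
force: [-0.4, 0.7, 0.0]
width: 0.543
gripper_force: 0.0
```

Request:
jog_arm(
  motion=[
    [[0,0,0,0,0,0,1],[0,0,0,0,0,0,1],[0,0,0,0,0,0,1],[0,0,0,0,0,0,1],[0,0,0,0,0,0,1],[0,0,0,0,0,0,1]],
  ],
  force=30,
)

```text
clock: 3.78
position: [0.4709, 0.0395, 0.0808]
ee_rot: [1.132, 2.929, 0.005]
force: [5.6, 6.0, -5.6]
width: 0.301
gripper_force: 30.0
```

```bash
python3 -c "
from h import *
goto([.469,.039,.08],48);s=observe();print(s['ft_torque'],s['gripper_force'])"
```

```text
t 3.78 pos [0.4709 0.0395 0.0808] F [ 5.6  6.  -5.6] w 0.301 -> [ 0.001  -0.0017  0.0008] [ 0.0035  0.0003 -0.0049]
[ 0.89543238 -1.1292981   0.00286162] 29.998649954795837
```

Request:
jog_arm(
  motion=[
    [[0,0.002,0,0,0,0,1],[0,0.002,-0.004,0,0,0,1],[0,0.002,-0.008,0,0,0,1],[0,0.002,-0.012,0,0,0,1],[0,0.002,-0.0135,0,0,0,1],[0,0.002,-0.0135,0,0,0,1]],
  ],
  force=40,
)

```text
clock: 4.28
position: [0.4709, 0.0394, 0.094]
ee_rot: [1.135, 2.93, 0.001]
force: [5.6, 1.3, -13.4]
width: 0.292
gripper_force: 40.0
```

```bash
python3 -c "
from h import *
goto([.469,.039,.08],48);s=observe();print(s['ft_torque'],s['gripper_force'])"
```

```text
t 4.28 pos [0.4709 0.0394 0.094 ] F [  5.6   1.3 -13.4] w 0.292 -> [ 0.0012 -0.0016  0.014 ] [ 0.0004 -0.0001 -0.006 ]
[ 0.30440968 -1.2673724  -0.01427882] 39.99705970287323
```

```bash
cat >> h.py <<'E'
def arc(ax,ph,thetas,off=(0,0),Rr=.165):
    M=R.from_rotvec(observe()['ee_rot']); u=lambda p:np.array([np.cos(p),np.sin(p),0])*Rr
    p0=np.radians(ph)
    for t in thetas: print(t,(M.inv().apply(u(p0-np.radians(t))-u(p0)+[*off,0])).round(4)[:2])
E
python3 -c "
from h import *
arc(0,186.5,[.5,1.5,3,5,8,11,14.5,18,21.5,25,29,33,37,41,45,49,53,56.5,58.5,60],(.001,0))"
```

```text
0.5 [0.0003 0.0016]
1.5 [0.0025 0.0036]
3 [0.0056 0.0065]
5 [0.0097 0.0106]
8 [0.0155 0.017 ]
11 [0.021  0.0237]
14.5 [0.0269 0.0318]
18 [0.0323 0.0403]
21.5 [0.0372 0.0491]
25 [0.0416 0.0582]
29 [0.0459 0.0689]
33 [0.0494 0.0799]
37 [0.0522 0.091 ]
41 [0.0541 0.1024]
45 [0.0553 0.1138]
49 [0.0557 0.1254]
53 [0.0552 0.1369]
56.5 [0.0542 0.1469]
58.5 [0.0533 0.1526]
60 [0.0526 0.1568]
```

Request:
jog_arm(
  motion=[
    [[0.0003,0.0016,0,0,0,0,1],[0.0025,0.0036,0,0,0,0,1],[0.0056,0.0065,0,0,0,0,1],[0.0097,0.0106,0,0,0,0,1],[0.0155,0.017,0,0,0,0,1],[0.021,0.0237,0,0,0,0,1],[0.0269,0.0318,0,0,0,0,1],[0.0323,0.0403,0,0,0,0,1],[0.0372,0.0491,0,0,0,0,1],[0.0416,0.0582,0,0,0,0,1]],
  ],
)

```text
clock: 5.12
position: [0.4773, 0.1121, 0.0935]
ee_rot: [-1.131, -2.928, 0.003]
force: [-5.8, 1.1, -12.2]
width: 0.294
gripper_force: 40.0
```

```bash
python3 -c "
from h import *
goto([.469,.039,.08],48);s=observe();p=s['position'][:2]-[.635,.058];print(np.hypot(*p),np.degrees(np.arctan2(*p[::-1])),s['ft_torque'])
arc(0,186.5-25,[t-25 for t in [29,33,37,41,45,49,53,56.5,58.5,60]])"
```

```text
t 5.12 pos [0.4773 0.1121 0.0935] F [ -5.8   1.1 -12.2] w 0.294 -> [-0.0431 -0.0596  0.0136] [-0.0026 -0.0022 -0.0043]
0.16676497419979894 161.0659209491274 [0.03756004 1.32113446 0.00693383]
4 [0.0043 0.0107]
8 [0.0078 0.0217]
12 [0.0105 0.0329]
16 [0.0125 0.0442]
20 [0.0136 0.0557]
24 [0.014  0.0672]
28 [0.0135 0.0787]
31.5 [0.0125 0.0887]
33.5 [0.0116 0.0944]
35 [0.0108 0.0986]
```

Request:
jog_arm(
  motion=[
    [[0.005,0.0104,0,0,0,0,1],[0.009,0.0213,0,0,0,0,1],[0.0119,0.0323,0,0,0,0,1],[0.0139,0.0436,0,0,0,0,1],[0.015,0.0551,0,0,0,0,1],[0.0154,0.0666,0,0,0,0,1],[0.0149,0.0781,0,0,0,0,1],[0.0139,0.0881,0,0,0,0,1],[0.013,0.0938,0,0,0,0,1],[0.0122,0.098,0,0,0,0,1]],
  ],
)

```text
clock: 5.95
position: [0.5358, 0.195, 0.094]
ee_rot: [-1.13, -2.929, -0.004]
force: [-5.2, 5.4, -13.6]
width: 0.296
gripper_force: 40.0
```

```bash
python3 -c "
from h import *
goto([.469,.039,.08],48);s=observe();
for a in ([.635,.058],[.6335,.0575]):
  p=s['position'][:2]-a;print(np.hypot(*p),np.degrees(np.arctan2(*p[::-1])),s['ft_torque'])
save('wrist','w2.png'); save('scene','s2.png')"
```

```text
t 5.95 pos [0.5358 0.195  0.094 ] F [ -5.2   5.4 -13.6] w 0.296 -> [-0.0554 -0.1605  0.0135] [ 0.0016 -0.0028 -0.0033]
0.16918276572515087 125.90963446018732 [0.95553045 1.25893068 0.0054591 ]
0.16871471542065702 125.39745116305366 [0.95553045 1.25893068 0.0054591 ]
```

View pics/w2.png

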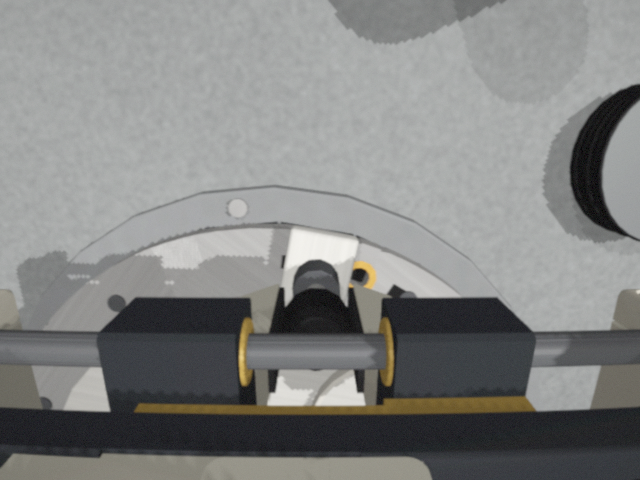

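```bash
python3 -c "
from h import *
h=ray('wrist',[362,274],.036)[:2]; print(h, h-observe()['position'][:2])
K=ray('wrist',[316,275],.036);print(K)"
```

```text
[0.55886405 0.2106566 ] [0.02269429 0.01530189]
[0.54131734 0.19043791 0.036     ]
```

Request:
jog_arm(
  motion=[
    [[0.001,0,0.001,0,0,0,1],[0.002,0,0.003,0,0,0,1],[0.002,0,0.0042,0,0,0,1],[0.002,0,0.0042,0,0,0,1]],
  ],
  force=40,
)

```text
clock: 6.38
position: [0.5348, 0.1944, 0.09]
ee_rot: [-1.133, -2.93, -0.003]
force: [-2.9, 5.9, -11.4]
width: 0.298
gripper_force: 40.0
```

Request:
jog_arm(
  motion=[
    [[0.001,0,0,0,0,0,0.3],[0.001,0,0,0,0,0,0.3],[0.001,0,0,0,0,0.1,0.3],[0.001,0,0,0,0,0.21,0.3],[0.001,0,0,0,0,0.31,0.3],[0.001,0,0,0,0,0.31,0.3]],
  ],
  force=10,
)

```text
clock: 6.88
position: [0.5356, 0.1934, 0.0912]
ee_rot: [1.579, 2.713, 0.003]
force: [-0.7, 0.6, 0.8]
width: 0.349
gripper_force: 0.0
```

```bash
python3 -c "
from h import *
goto([.5595,.210,.09],30);s=observe();
for a in ([.635,.058],[.6335,.0575]):
  p=s['position'][:2]-a;print(np.hypot(*p),np.degrees(np.arctan2(*p[::-1])))"
```

```text
t 6.88 pos [0.5356 0.1934 0.0912] F [-0.7  0.6  0.8] w 0.349 -> [0.0026 0.029  0.0013] [ 0.0032  0.0013 -0.0071]
0.16796539112141443 126.28586087593163
0.1674874689582137 125.77100219004934
```

Request:
jog_arm(
  motion=[
    [[0.0002,0.002,0,0,0,0,0.3],[0.0004,0.004,0,0,0,0,0.3],[0.0006,0.006,0,0,0,0,0.3],[0.0007,0.008,0,0,0,0,0.3],[0.0008,0.01,0,0,0,0,0.3],[0.0009,0.012,0,0,0,0,0.3],[0.001,0.014,0,0,0,0,0.3],[0.001,0.016,0,0,0,0,0.3]],
  ],
)

```text
clock: 7.55
position: [0.5474, 0.2022, 0.0898]
ee_rot: [-1.573, -2.719, 0.0]
force: [-3.2, -1.6, 2.7]
width: 0.348
gripper_force: 1.6
```

Request:
jog_arm(
  motion=[
    [[0,0.001,0,0,0,0,0.3],[0,0.002,0,0,0,0,0.3],[0,0.003,0,0,0,0,0.3],[0,0.004,0,0,0,0,0.3]],
  ],
)

```text
clock: 7.88
position: [0.5508, 0.2041, 0.0898]
ee_rot: [-1.573, -2.719, 0.0]
force: [-2.5, -1.0, 2.3]
width: 0.352
gripper_force: 1.5
```

Request:
jog_arm(
  motion=[
    [[0,0.001,0,0,0,0,0.3],[0,0.002,0,0,0,0,0.3],[0,0.003,0,0,0,0,0.3],[0,0.004,0,0,0,0,0.3]],
  ],
)

```text
clock: 8.22
position: [0.5543, 0.206, 0.0898]
ee_rot: [-1.573, -2.719, 0.0]
force: [-2.9, -0.7, 1.2]
width: 0.349
gripper_force: 1.4
```

Request:
jog_arm(
  motion=[
    [[0,0.001,0,0,0,0,0.3],[0,0.002,0,0,0,0,0.3],[0,0.003,0,0,0,0,0.3],[0,0.004,0,0,0,0,0.3]],
  ],
)

```text
clock: 8.55
position: [0.5577, 0.208, 0.0897]
ee_rot: [-1.573, -2.719, 0.001]
force: [-1.1, -0.7, -2.3]
width: 0.351
gripper_force: 1.2
```

Request:
jog_arm(
  motion=[
    [[0,0.001,0,0,0,0,0.3],[0,0.002,0,0,0,0,0.3],[0,0.003,0,0,0,0,0.3]],
  ],
)

```text
clock: 8.8
position: [0.5609, 0.2098, 0.0901]
ee_rot: [1.573, 2.719, 0.001]
force: [-3.0, -1.1, -0.2]
width: 0.35
gripper_force: 1.5
```

Request:
jog_arm(
  motion=[
    [[0,0.001,0,0,0,0,0.3],[0,0.002,0,0,0,0,0.3],[0,0.003,0,0,0,0,0.3]],
  ],
)

```text
clock: 9.05
position: [0.5615, 0.2101, 0.0899]
ee_rot: [-1.572, -2.718, 0.005]
force: [-9.5, -5.0, 8.5]
width: 0.348
gripper_force: 5.8
```

```bash
python3 -c "
from h import *
goto([.5595,.210,.09],30);im=save('wrist','w3.png')
goto([.5595,.210,.09],30)"
```

```text
t 9.05 pos [0.5615 0.2101 0.0899] F [-9.5 -5.   8.5] w 0.348 -> [ 0.0009 -0.0018 -0.0001] [-0.0036  0.0005 -0.0017]
t 9.1 pos [0.5614 0.2101 0.0899] F [-8.9 -4.6  8.1] w 0.347 -> [ 0.0009 -0.0017 -0.0001] [-0.0039  0.0006 -0.0017]
```

View pics/w3.png

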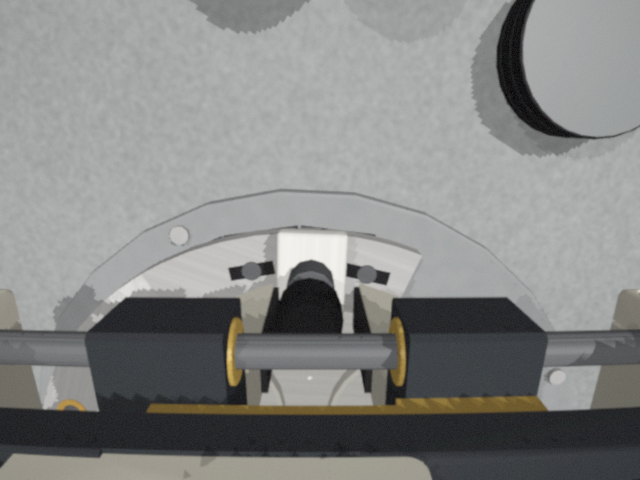

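Request:
jog_arm(
  motion=[
    [[0,-0.001,0,0,0,0,0.2],[0,-0.002,0,0,0,0,0.2],[0,-0.003,0,0,0,0,0.2],[0,-0.004,0,0,0,0,0.2],[0,-0.0045,0,0,0,0,0.2]],
  ],
)

```text
clock: 9.52
position: [0.5593, 0.2089, 0.09]
ee_rot: [1.573, 2.719, 0.001]
force: [-0.1, 0.5, -0.4]
width: 0.397
gripper_force: 0.0
```

Request:
jog_arm(
  motion=[
    [[0,-0.001,0,0,0,0,0.2],[0,-0.002,0,0,0,0,0.2],[0,-0.003,0,0,0,0,0.2],[0,-0.004,0,0,0,0,0.2]],
  ],
)

```text
clock: 9.85
position: [0.5555, 0.2067, 0.0899]
ee_rot: [1.573, 2.719, -0.0]
force: [0.4, 0.3, 0.3]
width: 0.4
gripper_force: 0.0
```

Request:
jog_arm(
  motion=[
    [[0,-0.001,0,0,0,0,0.2],[0,-0.002,0,0,0,0,0.2],[0,-0.003,0,0,0,0,0.2]],
  ],
)

```text
clock: 10.1
position: [0.553, 0.2055, 0.09]
ee_rot: [1.573, 2.719, 0.001]
force: [1.1, 0.7, -0.4]
width: 0.4
gripper_force: 1.0
```

```bash
python3 -c "
from h import *
goto([.5595,.209,.09],30)"
```

```text
t 10.1 pos [0.553  0.2055 0.09  ] F [ 1.1  0.7 -0.4] w 0.4 -> [-0.0002  0.0074 -0.    ] [ 0.0004 -0.0001 -0.0016]
```

Request:
jog_arm(
  motion=[
    [[0,-0.001,0,0,0,0,0.2],[0,-0.002,0,0,0,0,0.2]],
  ],
)

```text
clock: 10.27
position: [0.5525, 0.2052, 0.0901]
ee_rot: [1.572, 2.718, 0.004]
force: [7.9, 5.2, -8.1]
width: 0.401
gripper_force: 4.6
```

Request:
jog_arm(
  motion=[
    [[0,0.003,0,0,0,0,0.2],[0,0.006,0,0,0,0,0],[0,0.006,0,0,0,0,-0.3],[0,0.006,0,0,0,0,-0.5],[0,0.006,0,0,0,0,-0.5],[0,0.006,0,0,0,0,-0.5],[0,0.006,-0.02,0,0,0,-0.5],[0,0.006,-0.05,0,0,0,-0.5],[0,0.006,-0.09,0,0,0,-0.5],[0,0.006,-0.13,0,0,0,-0.5]],
  ],
)

```text
clock: 11.1
position: [0.5555, 0.2069, 0.2208]
ee_rot: [-1.572, -2.718, 0.003]
force: [1.9, 0.8, 0.2]
width: 0.752
gripper_force: 0.0
```

Request:
jog_arm(
  motion=[
    [[-0.02,0,0,0,0,0,-0.5],[-0.02,0,0,0,0,0,-0.5],[-0.02,0,0,0,0,0,-0.5]],
  ],
)

```text
clock: 11.35
position: [0.5667, 0.1888, 0.22]
ee_rot: [1.576, 2.717, -0.0]
force: [-0.6, -0.0, -1.4]
width: 0.752
gripper_force: 0.0
```

```bash
python3 -c "
from h import *
goto([.5595,.209,.09],30);w=save('wrist','w4.png');t=save('top','t4.png');s=save('scene','s4.png')
print(proj('wrist',[[.5587,.2085,.110],[.5587,.2085,.119]]))
c=lambda im,x,y,w,h,f:cv2.resize(im[y:y+h,x:x+w],(400,300))
a=np.vstack([np.hstack([c(t,215,140,180,170,3),c(s,240,170,220,165,2)]),np.hstack([cv2.resize(w,(400,300)),c(s,300,190,100,75,4)])])
cv2.imwrite('pics/c4.png',a[:,:,::-1])"
```

```text
t 11.35 pos [0.5667 0.1888 0.22  ] F [-0.6 -0.  -1.4] w 0.752 -> [0.0212 0.0037 0.13  ] [ 0.0001  0.0008 -0.0039]
[[321.40604277 212.65843472]
 [321.56040987 215.43387775]]
```

View pics/c4.png

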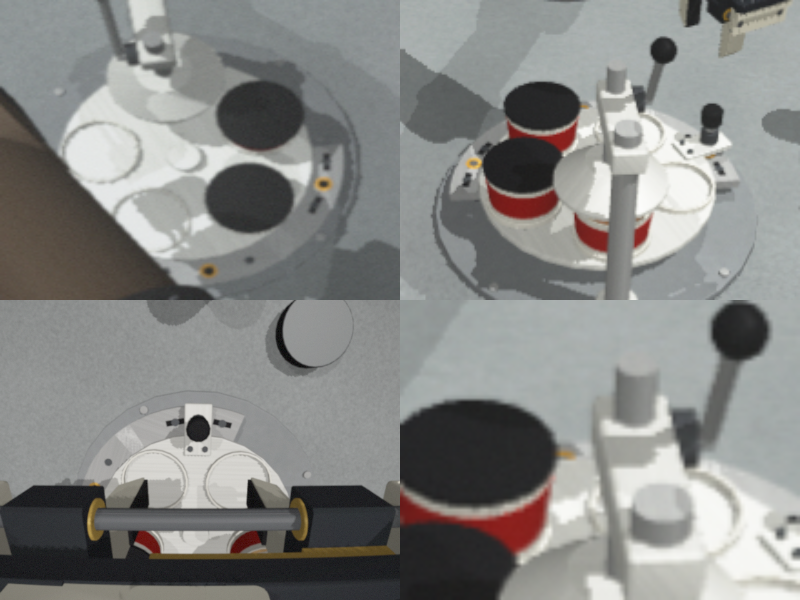

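```bash
python3 -c "
from h import *
s=cv2.imread('pics/s4.png'); s1=cv2.imread('pics/scene1.png')
x=[.5585,.2085]
print(proj('scene',[[*x,z] for z in (.075,.084,.110,.093,.119)]).round(1)); 
print(s[222:258,411].max(1)); y=[.4705,.0395]
q=proj('scene',[[*y,z] for z in (.075,.084,.110)]).round(1);print(q); c=int(round(q[2][0])); r=int(q[2][1]); print(s1[r-10:r+28,c].max(1))
a=[cv2.resize(i[v-30:v+30,u-40:u+40],(400,300),interpolation=cv2.INTER_CUBIC) for i,u,v in((s,411,238),(s1,c,r+10))]
cv2.imwrite('pics/k.png',np.hstack(a))"
```

```text
[[410.4 241.4]
 [410.8 238.4]
 [411.9 229.5]
 [411.2 235.3]
 [412.3 226.4]]
[171 169 171 170 156  46  47  49  48  46  48  45  43  41  41  42  43  42
  55  98 110  79  85  69  68  69  70  96 180 237 240 197 179 150 179 167]
[[339.5 217. ]
 [339.6 214.1]
 [339.8 205.4]]
[166 163 166 166 166 165 165 165 152  41  42  41  40  41  43  42  38  35
  34  37  37  45  75 103  70  78  60  62  62  61  81 168 228 227 227 228
 234 242]
```

View pics/k.png

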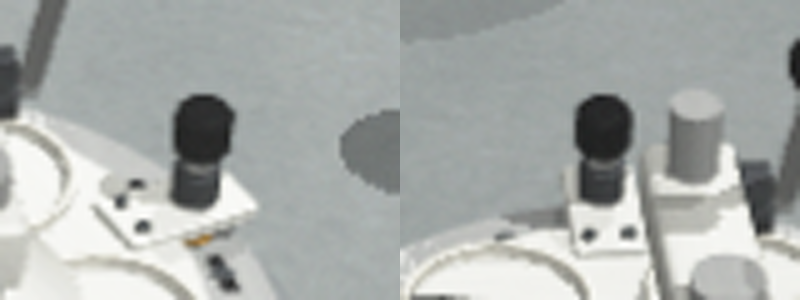

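Request:
jog_arm(
  motion=[
    [[0.021,0.003,0.03,0,0,0,1],[0.021,0.003,0.06,0,0,0,1],[0.021,0.003,0.08,0,0,0,1],[0.021,0.003,0.09,0,0,0,1],[0.021,0.003,0.09,0,0,0,1],[0.021,0.003,0.09,0,0,0,1],[0.021,0.003,0.09,0,0,0,1],[0.021,0.003,0.09,0,0,0,1],[0.021,0.003,0.095,0,0,0,1],[0.021,0.003,0.098,0,0,0,1]],
  ],
  force=5,
)

```text
clock: 12.33
position: [0.559, 0.2097, 0.1223]
ee_rot: [1.573, 2.718, 0.002]
force: [-0.0, -0.4, -0.3]
width: 0.074
gripper_force: 0.0
```

Request:
jog_arm(
  motion=[
    [[0,0,0.001,0,0,0,1],[0,0,0.003,0,0,0,1],[0,0,0.005,0,0,0,1],[0,0,0.007,0,0,0,1]],
  ],
)

```text
clock: 12.67
position: [0.5586, 0.2096, 0.1147]
ee_rot: [1.573, 2.719, -0.0]
force: [0.2, 0.2, 0.7]
width: 0.008
gripper_force: 0.0
```

Request:
jog_arm(
  motion=[
    [[0,0,0.001,0,0,0,1],[0,0,0.002,0,0,0,1],[0,0,0.003,0,0,0,1],[0,0,0.004,0,0,0,1]],
  ],
)

```text
clock: 13.0
position: [0.5586, 0.2097, 0.1109]
ee_rot: [1.573, 2.719, 0.0]
force: [0.2, -0.1, -0.0]
width: 0.007
gripper_force: 0.0
```

Request:
jog_arm(
  motion=[
    [[0,0,-0.03,0,0,0,1],[0,0,-0.07,0,0,0,1],[0,0,-0.11,0,0,0,1],[-0.005,0,-0.14,0,0,0,0.5],[-0.005,0,-0.14,0,0,0,0.5],[-0.005,0,-0.14,0,0,0,0.5]],
  ],
)

```text
clock: 13.5
position: [0.5621, 0.2056, 0.253]
ee_rot: [1.573, 2.716, 0.005]
force: [-0.5, -0.1, -0.5]
width: 0.177
gripper_force: 0.0
```

```bash
python3 -c "
from h import *
goto([.5595,.209,.09],30); print(sign_off())"
```

```text
t 13.5 pos [0.5621 0.2056 0.253 ] F [-0.5 -0.1 -0.5] w 0.177 -> [ 0.0044 -0.0013  0.163 ] [ 0.004   0.0009 -0.0023]
the job is handed in; nothing more can be done
None
```

I turned the table one station clockwise so the open tub stands under the lidding head; the pin dropped into the next hole, the table held when pushed both ways, the knob is down to within about 1 mm of home, and the job was handed in at 13.5 s with the arm clear.

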